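# Scan the larger carton's bar label

### The job

Pick up the hand scanner and point its window squarely at the middle of the bar label on the front of the larger carton, about 8 cm off the label; hold it steady there for two seconds, then lay the scanner down flat on the bench and let go. Do not scan the smaller carton's label, do not shift either carton, and keep the arm clear of the ring lamp over the right end of the bench (draw back before swinging past it).

Things in the scene. Friction and masses are not known exactly. Their poses are not given: they have to be found in the camera images.
- scanner_mid (a point): grey hand scanner, loose, 0.12 kg, lying flat; this is its middle, 16 mm above its underside. x: out of the window along the beam; z up. Handle: 55 mm behind to 19 mm ahead of here, 36 mm wide (y), heights 0 to 28 mm; grip it here across y. Flared head, 52 wide, 32 high, runs on to 53 mm ahead, where the dark window with a red bar is; steel lanyard eye at the back.
- carton_large_label (a point): middle of the white label with black bars (64 wide, 42 high) on the front of the larger carton, a brown box 152 (x) by 205 (y) by 112 high, loose, 0.9 kg. Axes of the carton: x points into it, square to the label (the scanner looks along +x); z up. The point is 58 mm above the bench, 30 mm to +y of the middle of the face; the carton's middle is 77 mm behind it.
- carton_small_label (a point): middle of the same kind of label on the front of the smaller carton, a brown box 100 (x) by 120 (y) by 80 high, loose, 0.6 kg: not to be scanned. Axes as for the larger one. The point is 48 mm above the bench, 15 mm to -y of the middle of the face; the carton's middle is 51 mm behind it. (Fixed ring lamp, 200 mm wide: head at x 0.38, y -0.60, z 0.41 m from the base.)
Not all that is in view belongs to the job. Leave any turquoise look-alike of the part that bears scanner_mid alone.

How it is judged:
By the outcome, as a careful person would: the job done as asked, in the order asked, and still so for the second after the job is handed in, with the robot touching nothing.
It also fails if it takes over 61 s, if anything falls off the work surface, if the arm or the gripper's body presses on something with over 40 N, if the wrist force passes 120 N, or if a joint passes its speed limit or range.

### The arm

A 6-joint arm with a two-finger parallel gripper is mounted at the origin on a cart in front of the work surface, level with it; the furniture and walls round the work are solid. World frame = base frame: x ahead of the robot, y to its left, z up, the work surface at z = 0. Lengths are in mm, angles in rad, forces in N, time in s.
With the tool pointing down it reaches from about 300 to 775 mm from the base axis. Payload 14.6 kg.
Tool frame: the origin (TCP) lies midway between the tips of the shut fingers; the grasp point (between the pads) lies 19 mm behind it; z points along the fingers, y is the line along which they close (so a half turn about z gives the same grasp; the last joint's range is limited). The gripper opens to 94 mm and grips with 3 to 60 N. Pads are 16 mm wide; open, the fingers measure 119 mm over their backs; the gripper's body (75 mm by 177 mm) begins 78 mm behind the grasp point.
Start: joints at [-1.227, 0.3, 1.521, -0, 1.321, -0.067], TCP at [219.631, -504.234, 205.446] pointing down, gripper open.
Joint ranges: [-3.03, 3.03], [-0.79, 2.21], [0.23, 2.52], [-1.04, 4.18], [0, 3.07], [-2.55, 2.55]. Speed limits (rad/s): [2.22, 2.22, 2.57, 3.14, 3.14, 3.14].

### API

Orientations are given as [roll, pitch, yaw] about the fixed x, y, z axes, in that order (R = Rz(yaw) Ry(pitch) Rx(roll)).
In Python, from cell import manip, camera gives the robot as it stands.
- The arm moves only by the tool move_arm, never from a script. Its arguments are lists of equal length, an entry for each row: "dp": the shift along the world's x, y, z in mm, a list of three; "rotation": the turn, a rotation vector about the world's x, y, z in rad, a list of three; "hand": the opening, from 0 (shut) to 1 (fully open). A call has 1 to 10 rows; each row shifts and turns the commanded pose from where the row before left it; what a row does not reach is not made up. A row lasts 1/8 s, in which the tool goes at most 62.5 mm and 10.7 degrees, less where a joint would pass 70% of its speed; a pose out of reach is approached as far as the arm can. A call with a gripper value outside its range is refused whole. The fingers move at their own pace and stop on an object; "newtons" is the grip in N (left out, the last holds). Time passes only in rows, so rows that do not move let the fingers close. It gives the time, the measured TCP pose, the force, the opening and the grip force at its end, in the units of the state.
- manip.read_state(): the state, without advancing time (a new reading comes with each control period).
- camera(name): name is "scene" or "top" or "wrist"; returns a dict with "image" (384x512x3 uint8, red, green, blue), "fx", "fy", "cx", "cy" (pixels), "R" (3x3) and "t" (3): a world point X has camera coordinates R X + t; the wrist camera has in their place "mount" (4x4, takes a point from camera to tool coordinates, whose origin is the TCP and whose axes are the flange's). Camera axes: x right, y down, z forward; pixel columns grow to the right and rows downward; lengths in mm; the calibration is good to about 2 mm. A picture is of the moment at which its call begins: read the wrist's pose just before it. There is no depth.
- manip.sign_off(): hands the job in; it is judged then, once.
The state is a dict: "clock": time; "joints": joint angles; "qd": joint speeds; "effort": joint torques, N m; "eef_pos": TCP position; "eef_rot": TCP orientation; "wrist_force": force on the tool from outside, world axes, zero at the start; "moment": the same for the moment, N m; "finger_gap": finger opening in mm; "finger_force": force on a finger pad.
Only numpy, scipy, OpenCV 4.12 (cv2) and the standard library are available. Lean on these libraries where they do the work, as an engineer would, in place of code of your own. Each camera call takes 0.05 s, during which the arm holds its last target. There are 200 camera calls.

## Working session

There is one attempt and no reset: what is moved stays moved. The work goes in short steps, Python scripts to look and compute and a tool call to move; the robot and the scene stay as the last step left them, time stands still between calls to the robot, and variables do not carry over. Pictures are saved under pics/ and viewed, at most 10 in all, crops included, and the job is handed in when it is done.

Besides the shell and the picture viewer there is one more tool, called after "Emit:" as a command line: name --argument value ..., lists and objects as JSON in quotes. move_arm: Moves the arm, as the interface text tells. Its arguments: {"type":"object","properties":{"dp":{"type":"array","items":{"type":"array","items":{"type":"number"}}},"rotation":{"type":"array","items":{"type":"array","items":{"type":"number"}}},"hand":{"type":"array","items":{"type":"number"}},"newtons":{"type":"number"}},"required":["dp","rotation","hand"]}

```bash
mkdir -p pics; ls; cat > h.py <<'E'
import numpy as np, cv2
from cell import manip, camera
from scipy.spatial.transform import Rotation as Ro
def save(n,im): cv2.imwrite('pics/'+n+'.png',im[:,:,::-1])
def ray(c,px):
    d=np.array([(px[0]-c['cx'])/c['fx'],(px[1]-c['cy'])/c['fy'],1.])
    if 'R' in c: R=np.array(c['R']);o=-R.T@np.array(c['t']);return o,R.T@d
    return c['o'],c['Rw']@d
def plane(c,px,z):
    o,d=ray(c,px); return o+d*(z-o[2])/d[2]
def proj(c,X):
    p=np.array(c['R'])@np.array(X)+np.array(c['t']); return p[0]/p[2]*c['fx']+c['cx'],p[1]/p[2]*c['fy']+c['cy']
def wrist():
    s=manip.read_state(); c=camera('wrist'); M=np.array(c['mount'])
    Rt=Ro.from_euler('xyz',s['eef_rot']).as_matrix()
    c['Rw']=Rt@M[:3,:3]; c['o']=Rt@M[:3,3]+np.array(s['eef_pos']); 
    c['R']=c['Rw'].T; c['t']=-c['R']@c['o']; return c
E
python3 - <<'E'
from h import *
import pickle
s=manip.read_state(); print(s)
a=camera('scene');b=camera('top');pickle.dump((a,b),open('ab.pkl','wb'))
save('scene',a['image']);save('top',b['image'])
for c in (a,b): print(c['fx'],-np.array(c['R']).T@c['t'], np.array(c['R'])[2])
E
```

```text
pics
{'clock': 0.0, 'joints': array([-1.22660876e+00,  3.00486552e-01,  1.52158144e+00,  1.87465804e-05,
        1.32072651e+00, -6.66275610e-02]), 'qd': array([ 0.00027969,  0.00032572,  0.00025795,  0.00177538, -0.0007184 ,
        0.0004736 ]), 'effort': array([ 2.42406713e-03, -5.31804657e+01, -3.52726829e+01,  7.08469399e-02,
        2.44584493e-02, -1.20917139e-04]), 'eef_pos': array([ 219.54270755, -503.98772648,  204.87771417]), 'eef_rot': array([-3.14039469e+00, -9.81341331e-05,  4.10810423e-01]), 'wrist_force': array([ 0.48464288, -0.14200509,  0.63768134]), 'moment': array([-0.04813029,  0.00820031, -0.077998  ]), 'finger_force': 0.0, 'finger_gap': 93.84755260016021}
489.46831220108743 [  31.19615117  845.33256032 1109.46413723] [ 0.33493798 -0.57469067 -0.74669082]
399.84212644179206 [322.83475807  50.13864935 912.19447014] [ 0.17948546 -0.02334132 -0.98348368]
```

View pics/scene.png

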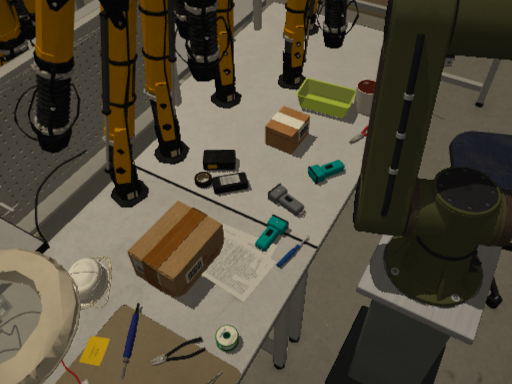

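View pics/top.png

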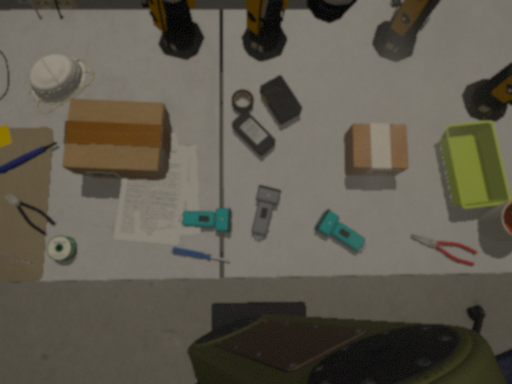

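The scene view shows the grey scanner at about (286,199), with turquoise look-alikes at (272,232) and (326,171). The large carton is at (178,247) with its label on the face near (195,268); the small carton is at (288,129). In the top view the grey scanner is at (265,211) with its head up, the look-alikes are at (207,220) and (340,230), the large carton is at (117,138) with its label at about (100,175), and the small one is at (377,149).

Candidates for the scanner (top pixels): grey (265,211), turquoise (207,220) and turquoise (340,230), plus black boxes at (281,100) and (254,134). I choose the grey one.

```bash
python3 - <<'E'
from h import *
import pickle
a,b=pickle.load(open('ab.pkl','rb'))
for n,p in dict(scHead=(268,190),scTail=(261,234),scMid=(264,213)).items(): print(n,plane(b,p,20).round())
print('lampproj',proj(a,(380,-600,410)),proj(b,(380,-600,410)))
# large carton top corners from top view
print('large top', [plane(b,p,112).round()[:2] for p in ((70,100),(167,103),(164,178),(64,171))])
print('small top', [plane(b,p,80).round()[:2] for p in ((350,124),(407,124),(407,173),(350,173))])
print('scanner scene',plane(a,(286,199),20).round())
t=cv2.resize(b['image'][150:250,50:310],None,fx=3,fy=3,interpolation=3)
s=cv2.resize(a['image'][190:300,120:320],None,fx=3.9,fy=3.9,interpolation=3)[:, :780]
o=np.zeros((300+s.shape[0],780,3),np.uint8);o[:300]=t;o[300:,:s.shape[1]]=s
o=cv2.resize(o,None,fx=.82,fy=.82);print(o.shape);save('crop',o)
E
```

```text
scHead [483.  -5.  20.]
scTail [384.  13.  20.]
scMid [431.   5.  20.]
lampproj (np.float64(400.77054231811144), np.float64(-10.89852053187579)) (np.float64(744.5205803010267), np.float64(209.78500688022376))
large top [array([664., 412.]), array([656., 209.]), array([494., 212.]), array([511., 414.])]
small top [array([ 618., -185.]), array([ 617., -311.]), array([ 506., -301.]), array([ 508., -178.])]
scanner scene [439.   2.  20.]
(598, 640, 3)
```

View pics/crop.png

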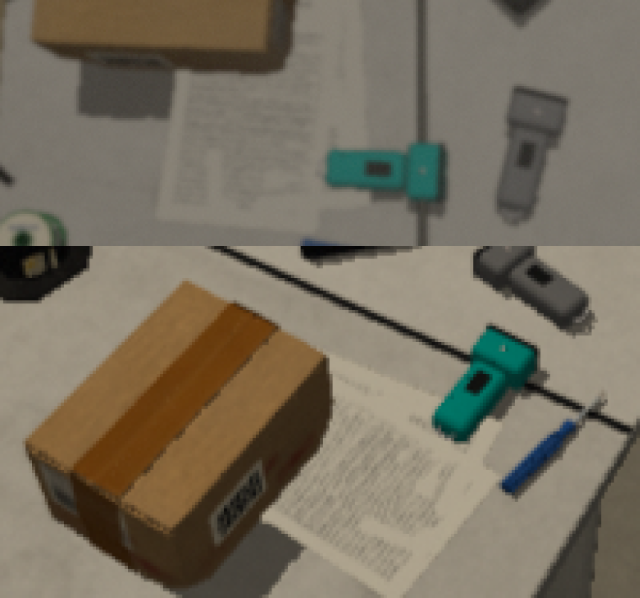

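The crop confirms the choice: the grey scanner is at about (265,211) in the top view, its head towards +x (yaw about -0.18), and no turquoise part is near it. The carton's label shows clearly in the scene image at about (195,270), on the face towards the robot. I'm drawing back from the lamp first, then swinging.

Emit:
move_arm --dp '[[-18, 41, 0], [-18, 41, 0], [-18, 41, 0], [-18, 41, 0], [52, 28, 0], [48, 36, 0], [40, 43, 0], [34, 49, 0], [25, 53, 0], [17, 57, 0]]' --rotation '[[0, 0, 0], [0, 0, 0], [0, 0, 0], [0, 0, 0.17], [0, 0, 0.17], [0, 0, 0.17], [0, 0, 0.17], [0, 0, 0.17], [0, 0, 0.17], [0, 0, 0.17]]' --hand '[1, 1, 1, 1, 1, 1, 1, 1, 1, 1]'

```text
clock: 1.35
eef_pos: [364.1, -72.4, 205.4]
eef_rot: [-3.141, -0.0, 1.606]
wrist_force: [0.1, -0.3, -0.1]
finger_gap: 94.2
finger_force: 0.0
```

```bash
python3 - <<'E'
from h import *
import pickle
a,b=pickle.load(open('ab.pkl','rb'))
f=lambda p:(120+p[0]/3.198,190+(p[1]-246)/3.198)
for p,z in (((210,518),79),((262,460),79),((268,487),37),((213,545),37),((239,503),58)): print(plane(a,f(p),z).round())
print(np.array(camera('wrist')['mount']).round(2)); print(manip.read_state()['joints'])
E
```

```text
[517. 384.  79.]
[512. 321.  79.]
[513. 319.  37.]
[520. 384.  37.]
[515. 352.  58.]
[[ 0.0000e+00 -9.6000e-01 -2.8000e-01  8.2750e+01]
 [ 1.0000e+00  0.0000e+00 -0.0000e+00  1.0000e-01]
 [ 0.0000e+00 -2.8000e-01  9.6000e-01 -1.7866e+02]
 [ 0.0000e+00  0.0000e+00  0.0000e+00  1.0000e+00]]
[-2.81245866e-01 -1.13574874e-01  1.97316692e+00  1.61254733e-03
  1.28223155e+00 -3.30963451e-01]
```

Emit:
move_arm --dp '[[4, 25, 0], [8, 25, 0], [18, 16, 0], [19, 5, 0], [10, 3, 0], [10, 2, 0], [0, 0, 0], [0, 0, 0], [0, 0, 0], [0, 0, 0]]' --rotation '[[0, 0, 0.17], [0, 0, 0.17], [0, 0, 0.17], [0, 0, 0.17], [0, 0, 0.17], [0, 0, 0.17], [0, 0, 0.17], [0, 0, 0.164], [0, 0, 0], [0, 0, 0]]' --hand '[1, 1, 1, 1, 1, 1, 1, 1, 1, 1]'

```text
clock: 2.65
eef_pos: [432.6, 1.7, 205.4]
eef_rot: [-3.142, -0.0, 2.951]
wrist_force: [-0.2, -0.3, -0.1]
finger_gap: 94.1
finger_force: 0.0
```

```bash
python3 - <<'E'
from h import *
import pickle
c=wrist();pickle.dump(c,open('w1.pkl','wb'));save('w1',c['image']);s=manip.read_state();print(s['eef_pos'],s['eef_rot'],s['joints'])
E
```

```text
[432.56329327   1.72880323 205.37696044] [-3.14156706e+00 -1.40394996e-04  2.95164625e+00] [-8.07095092e-02  3.47384418e-02  1.83080044e+00 -1.05953325e-05
  1.27619613e+00 -1.46155636e+00]
```

View pics/w1.png

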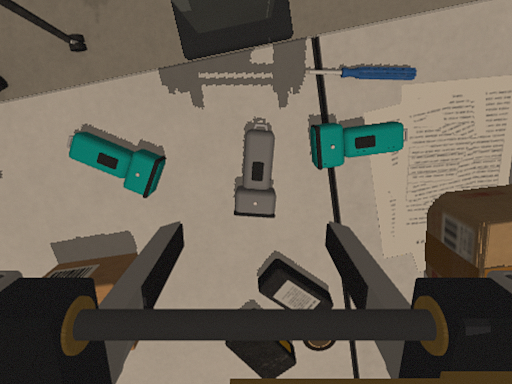

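The wrist view shows the grey scanner at (257,170), with its head down in the picture at (254,203) and its eye at (260,125). The turquoise ones are at (118,162) and (356,143).

```bash
python3 - <<'E'
from h import *
import pickle
c=pickle.load(open('w1.pkl','rb'));im=c['image'].astype(int)
g=im.max(2);sat=im.max(2)-im.min(2)
m=((g<125)&(g>20)&(sat<25)).astype(np.uint8)
m[:118]=0;m[222:]=0;m[:,:225]=0;m[:,285:]=0
for r in range(120,220,4):
    xs=np.where(m[r])[0]
    if len(xs):
        L,R=plane(c,(xs[0],r),28),plane(c,(xs[-1]+1,r),28); print(r,xs[0],xs[-1],((L+R)/2).round(1)[:2],np.linalg.norm(L-R).round(1))
E
```

```text
120 254 265 [370.5  20.9] 14.1
124 246 269 [374.6  17.8] 28.2
128 244 271 [379.1  16.9] 33.1
132 245 272 [383.9  17.2] 33.2
136 244 274 [388.6  16.9] 36.9
140 243 274 [393.2  15.5] 38.2
144 244 274 [397.9  15.2] 37.2
148 244 273 [402.5  13.7] 36.1
152 243 273 [407.2  12.2] 37.5
156 243 272 [411.9  10.7] 36.4
160 243 272 [416.7   9.8] 36.5
164 242 272 [421.4   8.3] 37.9
168 242 271 [426.2   6.8] 36.8
172 242 271 [431.1   5.8] 37.0
176 242 271 [436.1   4.9] 37.1
180 235 273 [440.5   0.9] 48.4
184 234 272 [445.3  -1.3] 48.6
188 234 273 [450.5  -1.7] 50.1
192 235 275 [456.   -0.8] 51.5
196 233 275 [461.  -3.] 54.2
200 235 275 [466.4  -2.8] 51.9
204 235 275 [471.7  -3.8] 52.1
208 235 274 [476.8  -5.4] 51.1
212 236 274 [482.3  -5.8] 50.0
216 248 274 [489.2   0.7] 34.8
```

Emit:
move_arm --dp '[[-5.6, 5.3, -20], [0, 0, -40], [0, 0, -40], [0, 0, -40], [0, 0, -20], [0, 0, -15], [0, 0, -10], [0, 0, -8], [0, 0, -8], [0, 0, 0]]' --rotation '[[0, 0, -0.054], [0, 0, 0], [0, 0, 0], [0, 0, 0], [0, 0, 0], [0, 0, 0], [0, 0, 0], [0, 0, 0], [0, 0, 0], [0, 0, 0]]' --hand '[0.64, 0.64, 0.64, 0.64, 0.64, 0.64, 0.64, 0.64, 0.64, 0.64]'

```text
clock: 3.95
eef_pos: [426.9, 7.1, 4.2]
eef_rot: [-3.142, -0.001, 2.901]
wrist_force: [1.0, -0.1, -0.4]
finger_gap: 60.6
finger_force: 0.0
```

Emit:
move_arm --dp '[[0, 0, 0], [0, 0, 0], [0, 0, 0], [0, 0, 0], [0, 0, 0], [0, 0, 0], [0, 0, 0], [0, 0, 0]]' --rotation '[[0, 0, 0], [0, 0, 0], [0, 0, 0], [0, 0, 0], [0, 0, 0], [0, 0, 0], [0, 0, 0], [0, 0, 0]]' --hand '[0.3, 0.2, 0.2, 0.2, 0.2, 0.2, 0.2, 0.2]' --newtons 20

```text
clock: 4.95
eef_pos: [427.2, 7.0, 4.7]
eef_rot: [3.142, 0.0, 2.901]
wrist_force: [-2.0, -0.4, 5.6]
finger_gap: 36.1
finger_force: 19.9
```

Emit:
move_arm --dp '[[0, 0, 10], [0, 0, 25], [0, 0, 40], [0, 0, 40], [-20, 40, 40], [-30, 50, 0], [-30, 50, 0], [-17, 50, 0], [0, 33, 0], [0, 0, 0]]' --rotation '[[0, 0, 0], [0, 0, 0], [0, 0, 0], [0, 0, 0], [0, 0, 0.04], [0, 0, 0.04], [0, 0, 0.04], [0, 0, 0.04], [0, 0, 0], [0, 0, 0]]' --hand '[0.2, 0.2, 0.2, 0.2, 0.2, 0.2, 0.2, 0.2, 0.2, 0.2]'

```text
clock: 6.2
eef_pos: [329.5, 231.4, 159.7]
eef_rot: [3.142, -0.0, 3.064]
wrist_force: [0.4, -0.5, -1.6]
finger_gap: 36.0
finger_force: 19.9
```

```bash
python3 - <<'E'
from h import *
import pickle
c=wrist();pickle.dump(c,open('w2.pkl','wb'));s=manip.read_state();print(s['eef_pos'],s['eef_rot'],s['joints'],c['fx'])
print(proj(c,(515.5,352,58)))
save('w2',c['image'])
E
```

```text
[329.60901534 230.32032754 159.5333865 ] [-3.14122040e+00 -3.40298126e-04  3.06267374e+00] [ 5.18830522e-01  1.43379108e-02  1.96468345e+00 -1.26563614e-04
  1.16306209e+00 -9.72996739e-01] 295.6923467194331
(np.float64(370.35801218315595), np.float64(337.1035447932828))
```

View pics/w2.png

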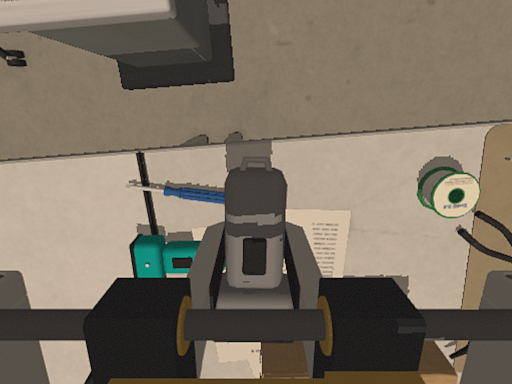

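The scanner is held straight in the pads, but the gripper hides the label from here. I'll measure it from w1 and the scene view.

```bash
python3 - <<'E'
from h import *
import pickle
a,b=pickle.load(open('ab.pkl','rb'));w=pickle.load(open('w1.pkl','rb'))
A=cv2.resize(a['image'][245:295,165:225],None,fx=6,fy=6,interpolation=3)
W=cv2.resize(w['image'][180:290,420:512],None,fx=4,fy=4,interpolation=3)
T=cv2.resize(b['image'][90:190,55:180],None,fx=3.2,fy=3,interpolation=3)
o=np.zeros((600,800,3),np.uint8);o[:300,:360]=A;o[:440,400:768]=W;o[300:600,:400]=T
save('lab',o)
E
```

```text
(no output)
```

View pics/lab.png

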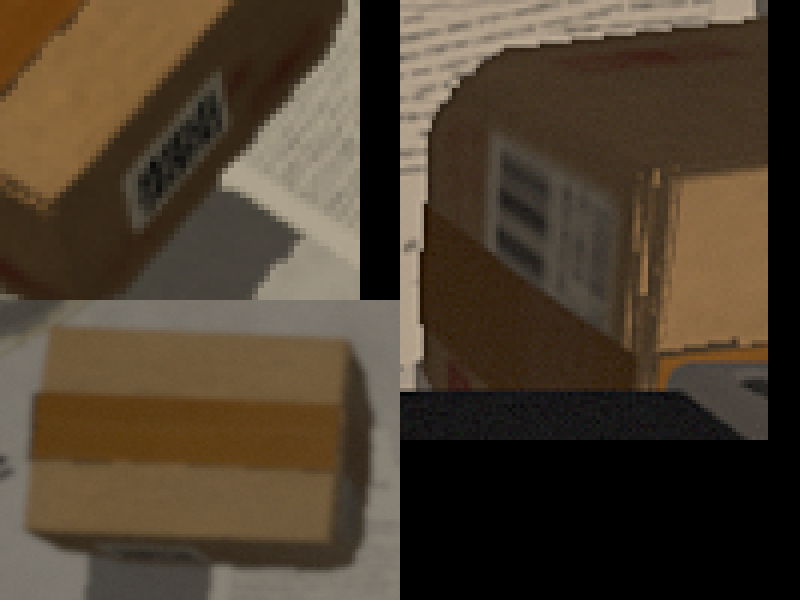

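```bash
python3 - <<'E'
from h import *
import pickle
a,b=pickle.load(open('ab.pkl','rb'))
T=[plane(b,p,112)[:2] for p in ((63.75,166.7),(158.1,171.7),(164.4,103.3),(70.6,99))]
print(np.round(T)); 
d=lambda i,j:T[j]-T[i]
for i,j in((1,0),(2,3),(0,3),(1,2)): v=d(i,j);print(np.linalg.norm(v).round(),np.arctan2(v[1],v[0]).round(3))
L=[plane(a,p,z) for p,z in (((186.2,275.3),79),((202.5,257),79),((203.2,264.7),37),((188,283.3),37),((195,270.1),58))];print(np.round(L,1))
# scene front top edge: crop near corner and the far
print('scene top front corner', plane(a,(165+50/6,245+208/6),112).round())
# two-ray intersection for label centre
o1,d1=ray(a,(195,270.1));o2,d2=ray(b,(102.5,174.5))
s=np.linalg.lstsq(np.c_[d1,-d2],o2-o1,rcond=None)[0];print(o1+d1*s[0],o2+d2*s[1])
# scanner extremes in w2: axis check
w=pickle.load(open('w2.pkl','rb'));s=manip.read_state()
tz=s['eef_pos'][2]
for p in ((255,172),(255,290)): print(plane(w,p,tz-4.5+28).round(1))
# brown mask of the carton top in the top view
hsv=cv2.cvtColor(b['image'],cv2.COLOR_RGB2HSV);m=cv2.inRange(hsv,(5,80,85),(22,255,255));m[:,190:]=0;m[:80]=0;m[185:]=0
cs=max(cv2.findContours(m,0,1)[0],key=cv2.contourArea);q=cv2.boxPoints(cv2.minAreaRect(cs));print(q,[plane(b,p,112)[:2].round() for p in q])
E
```

```text
[[520. 415.]
 [507. 224.]
 [655. 215.]
 [666. 411.]]
192.0 1.506
197.0 1.516
146.0 -0.029
148.0 -0.062
[[515.5 384.2  79. ]
 [510.9 320.3  79. ]
 [515.4 317.8  37. ]
 [517.7 382.3  37. ]
 [514.9 351.5  58. ]]
scene top front corner [519. 424. 112.]
[512.8068332  353.65947962  62.57363927] [513.86339392 353.95970708  62.91869654]
[282.2 235.7 183. ]
[355.3 230.1 183. ]
[[ 62.621548 166.1906  ]
 [ 66.22928   97.64364 ]
 [164.22098  102.8011  ]
 [160.61325  171.34805 ]] [array([521., 418.]), array([669., 421.]), array([656., 215.]), array([508., 219.])]
```

Emit:
move_arm --dp '[[0, 20, 0], [5, 40, 0], [10, 40, 0], [5, 28.4, 0], [5, 0, -25], [8.6, 0, -35], [8, 0, -28], [5, 0, -15], [2, 0, -10], [0, 0, 0]]' --rotation '[[0, 0, 0], [0, 0, 0.019], [0, 0, 0], [0, 0, 0], [0, 0, 0], [0, 0, 0], [0, 0, 0], [0, 0, 0], [0, 0, 0], [0, 0, 0]]' --hand '[0.2, 0.2, 0.2, 0.2, 0.2, 0.2, 0.2, 0.2, 0.2, 0.2]'

```text
clock: 7.5
eef_pos: [378.7, 358.2, 46.5]
eef_rot: [-3.141, -0.0, 3.079]
wrist_force: [-0.8, 0.6, -0.8]
finger_gap: 35.9
finger_force: 19.9
```

```bash
python3 - <<'E'
from h import *
import pickle
a=camera('scene');b=camera('top');pickle.dump((a,b),open('ab2.pkl','wb'));s=manip.read_state();print(s['eef_pos'],s['eef_rot'],s['finger_gap'],s['joints'])
A=cv2.resize(a['image'][210:310,150:250],None,fx=4,fy=4,interpolation=3)
B=cv2.resize(b['image'][140:240,40:140],None,fx=4,fy=4,interpolation=3)
save('scan',np.hstack([A,B]))
E
```

```text
[378.83165225 358.66626447  47.22484335] [3.14089299e+00 7.43950369e-04 3.07985763e+00] 35.940048379780805 [ 6.87844262e-01  4.28347018e-01  1.75050996e+00  6.41201700e-06
  9.61714418e-01 -8.21220963e-01]
```

View pics/scan.png

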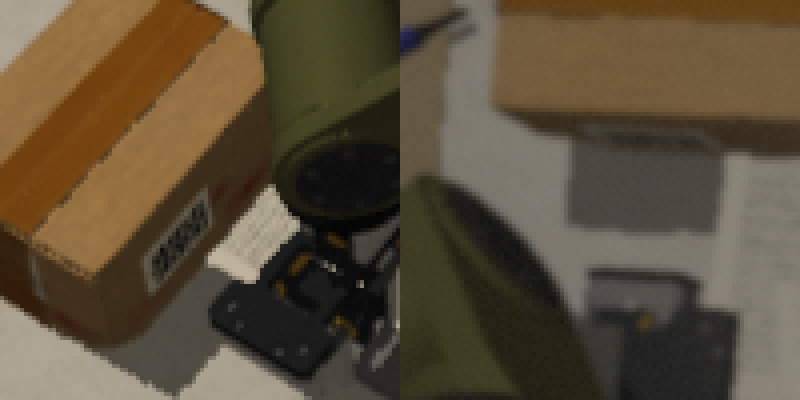

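The scene half shows the carton label in the clear at about (195,270) and the gripper standing in front of it. The top half shows the scanner head's front edge from (87,207) to (115,209), facing the label's span of about 86 to 119 on row 174.

```bash
python3 - <<'E'
from h import *
import pickle
a,b=pickle.load(open('ab2.pkl','rb'))
for p in ((87,207),(115,208.7),(101,207.9)): print('head',plane(b,p,75).round(1))
o,d=ray(b,(102.3,174.3))
for x in (512,515): print('label at x',x,(o+d*(x-o[0])/d[0]).round(1))
f=lambda p:(150+p[0]/4,210+p[1]/4)
q=[f(p) for p in ((152,240),(211,188),(208,235),(146,292))]; print(np.mean(q,0)); print([plane(a,p,z).round(1) for p,z in zip(q,(79,79,37,37))],plane(a,np.mean(q,0),58).round(1))
E
```

```text
head [441.8 378.2  75. ]
head [437.5 319.9  75. ]
head [439.5 349.   75. ]
label at x 512 [512.  350.7  73.2]
label at x 515 [515.  355.5  59.9]
[194.8125 269.6875]
[array([520.5, 369.6,  79. ]), array([510.4, 320. ,  79. ]), array([511.2, 329.5,  37. ]), array([521.5, 383.4,  37. ])] [516.  350.7  58. ]
```

Emit:
move_arm --dp '[[-1, 1.5, 0], [0, 0, 0], [0, 0, 0], [0, 0, 0], [0, 0, 0], [0, 0, 0], [0, 0, 0], [0, 0, 0], [0, 0, 0], [0, 0, 0]]' --rotation '[[0, 0, 0], [0, 0, 0], [0, 0, 0], [0, 0, 0], [0, 0, 0], [0, 0, 0], [0, 0, 0], [0, 0, 0], [0, 0, 0], [0, 0, 0]]' --hand '[0.2, 0.2, 0.2, 0.2, 0.2, 0.2, 0.2, 0.2, 0.2, 0.2]'

```text
clock: 8.85
eef_pos: [377.6, 360.0, 46.4]
eef_rot: [-3.142, -0.0, 3.08]
wrist_force: [0.0, 0.3, -1.0]
finger_gap: 36.3
finger_force: 19.9
```

Emit:
move_arm --dp '[[0, 0, 0], [0, 0, 0], [0, 0, 0], [0, 0, 0], [0, 0, 0], [0, 0, 0], [0, 0, 0], [0, 0, 0], [0, 0, 0], [0, 0, 0]]' --rotation '[[0, 0, 0], [0, 0, 0], [0, 0, 0], [0, 0, 0], [0, 0, 0], [0, 0, 0], [0, 0, 0], [0, 0, 0], [0, 0, 0], [0, 0, 0]]' --hand '[0.2, 0.2, 0.2, 0.2, 0.2, 0.2, 0.2, 0.2, 0.2, 0.2]'

```text
clock: 10.1
eef_pos: [377.6, 360.0, 46.4]
eef_rot: [-3.142, 0.0, 3.08]
wrist_force: [0.8, -0.1, -1.6]
finger_gap: 35.8
finger_force: 19.9
```

Emit:
move_arm --dp '[[0, 0, 0], [0, 0, 0], [0, 0, 0], [0, 0, 0], [0, 0, 0], [0, 0, 0]]' --rotation '[[0, 0, 0], [0, 0, 0], [0, 0, 0], [0, 0, 0], [0, 0, 0], [0, 0, 0]]' --hand '[0.2, 0.2, 0.2, 0.2, 0.2, 0.2]'

```text
clock: 10.85
eef_pos: [377.7, 360.0, 46.5]
eef_rot: [3.142, 0.0, 3.08]
wrist_force: [-0.4, 0.8, -1.2]
finger_gap: 35.7
finger_force: 19.9
```

Emit:
move_arm --dp '[[-5, 0, 15], [-10, 0, 40], [-10, 0, 40], [-10, -20, 18], [-10, -50, 0], [0, -50, 0], [10, -50, 0], [20, -50, 0], [20, -50, 0], [20, -45, 0]]' --rotation '[[0, 0, 0], [0, 0, 0], [0, 0, 0], [0, 0, 0], [0, 0, -0.03], [0, 0, -0.03], [0, 0, -0.03], [0, 0, -0.03], [0, 0, -0.03], [0, 0, -0.03]]' --hand '[0.2, 0.2, 0.2, 0.2, 0.2, 0.2, 0.2, 0.2, 0.2, 0.2]'

```text
clock: 12.1
eef_pos: [402.9, 43.3, 160.6]
eef_rot: [3.141, 0.002, 2.899]
wrist_force: [-0.1, 1.4, -0.6]
finger_gap: 36.2
finger_force: 19.9
```

Emit:
move_arm --dp '[[14, -28, 0], [10, -10, -20], [0, 0, -40], [0, 0, -40], [0, 0, -30], [0, 0, -10], [0, 0, -6], [0, 0, -4], [0, 0, -2], [0, 0, 0]]' --rotation '[[0, 0, 0], [0, 0, 0], [0, 0, 0], [0, 0, 0], [0, 0, 0], [0, 0, 0], [0, 0, 0], [0, 0, 0], [0, 0, 0], [0, 0, 0]]' --hand '[0.2, 0.2, 0.2, 0.2, 0.2, 0.2, 0.2, 0.2, 0.2, 0.2]'

```text
clock: 13.35
eef_pos: [426.8, 7.0, 7.7]
eef_rot: [3.142, 0.0, 2.9]
wrist_force: [-0.3, -0.0, -1.3]
finger_gap: 35.8
finger_force: 19.9
```

Emit:
move_arm --dp '[[0, 0, -1.5], [0, 0, -1], [0, 0, -0.5], [0, 0, 0], [0, 0, 0]]' --rotation '[[0, 0, 0], [0, 0, 0], [0, 0, 0], [0, 0, 0], [0, 0, 0]]' --hand '[0.2, 0.2, 0.2, 0.2, 0.2]'

```text
clock: 13.98
eef_pos: [426.6, 7.0, 4.7]
eef_rot: [-3.142, 0.0, 2.9]
wrist_force: [-2.6, 1.2, 6.2]
finger_gap: 36.0
finger_force: 19.9
```

Touching down (about 6 N). I'm releasing and rising.

Emit:
move_arm --dp '[[0, 0, 0], [0, 0, 0], [0, 0, 0], [0, 0, 0], [0, 0, 5], [0, 0, 15], [0, 0, 40], [0, 0, 60], [0, 0, 60], [0, 0, 0]]' --rotation '[[0, 0, 0], [0, 0, 0], [0, 0, 0], [0, 0, 0], [0, 0, 0], [0, 0, 0], [0, 0, 0], [0, 0, 0], [0, 0, 0], [0, 0, 0]]' --hand '[0.45, 0.64, 0.64, 0.64, 0.64, 0.64, 0.64, 0.64, 0.64, 0.64]'

```text
clock: 15.22
eef_pos: [428.2, 6.9, 189.5]
eef_rot: [3.14, 0.008, 2.9]
wrist_force: [-0.4, -0.3, -1.2]
finger_gap: 60.4
finger_force: 0.0
```

```bash
python3 - <<'E'
from h import *
c=wrist();a=camera('scene')
save('end',np.hstack([cv2.resize(c['image'],(400,300)),cv2.resize(a['image'],(400,300))]));print(manip.read_state()['clock'])
E
```

```text
15.325
```

View pics/end.png

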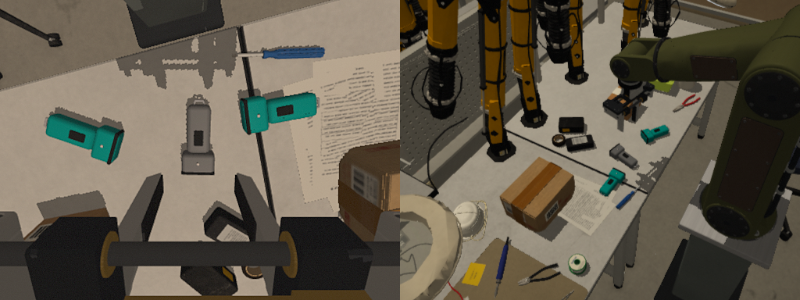

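The scanner lies flat and free at (198,135) in the wrist half, clear of the fingers. Both cartons are where they were.

```bash
python3 -c "
from cell import manip
print(manip.sign_off())"
```

```text
the job is handed in; nothing more can be done
None
```

I held the grey scanner steady for over 2 s, square to the larger carton's label and about 8 cm off it by my measurements (aim good to roughly 5 mm sideways), then laid it flat on the bench, let go and handed the job in at about 15 s. The cartons look unmoved and the arm was drawn back before it swung past the lamp.

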